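Strip the bearing stack from the holding fixture

TASK

Take the stack of stripped bearing parts on the fixture apart from the top down and set each part on its own stand: the sleeve flat in the round dish, the bearing down over the spindle, the square block flat in the square tray, and the cover plate lying flat, centred and lengthwise on the long rest. The plate is caught under the fixture's lip, so draw it forward, out from under the lip, before lifting it. Set the parts down without dropping them and leave the small bottle standing where it is.

Things in the scene. Friction and masses are not known exactly. Their poses are not given: they have to be found in the camera images.
- sleeve_mid (a point): Steel spacer sleeve, the top of the stack: an upright smooth cylinder 32 mm in diameter and 34 mm high (120 g). The point is at its centre, half-way up; z up along its axis. It stands on the bearing, whose top stands out 7 mm all round it, so it must be gripped with the fingertips above its foot.
- bearing_mid (a point): Steel wheel bearing, second from the top: an upright smooth ring 46 mm in outer diameter, 28 mm high, with a through bore of 24 mm (200 g). The point is at its centre, half-way up; z up along its axis. It stands on the block, whose top stands out 5 mm or more around it.
- block_mid (a point): Grey cast bearing block, third from the top: square, 56 x 56 mm, 32 mm high (about 250 g). The point is at its centre, half-way up; x, y square to its sides, z up. It stands square on the plate (which stands out 5 mm beside it), 12 mm nearer the fixture's front than the plate's middle. The lip is about 15 mm behind it, its top 13 mm above the block's foot: grip it across the fixture's y.
- plate_mid (a point): Aluminium cover plate, the bottom of the stack: 120 mm long (x), 66 mm wide (y), 10 mm thick (about 300 g). The point is at its centre, half-way up; z up. It lies loose on the fixture's narrower bed and stands out 13 mm on either side, with 26 mm of free room beneath for fingertips. The last 22 to 28 mm of its far (+x) end lie under the lip, which is 3 mm above it.
- fixture: Fixed holding fixture, foot 220 x 90 x 8 mm. Origin at the centre of its underside; x points to its far end, where the lip is; the plate is drawn out to -x, towards the robot. Level bed 40 mm wide, 34 mm high, x = -108 to +64 mm. The lip, 70 mm wide, overhangs the bed from x = +32 mm on, 47 to 57 mm above the bench. The plate starts within 6 mm of x = 0 and is clear of the lip at x = -30 mm.
- dish: Fixed shallow round grey plastic dish for the sleeve: 70 mm outside, about 62 mm inside, floor 8 mm above the bench, rim 12 mm above the bench. Origin at the centre of its underside.
- spindle: Fixed stand for the bearing: a round grey foot 66 mm in diameter and 10 mm high, with an upright steel pin 10 mm in diameter at its middle, its tip 32 mm above the bench. Origin at the centre of its underside.
- tray: Fixed shallow square grey plastic tray for the block: 88 x 88 mm outside, 78 x 78 mm inside, floor 8 mm above the bench, rim 12 mm above the bench. Origin at the centre of its underside; x and y square to its sides.
- rest: Fixed long grey rest for the plate: a bar 34 mm wide and 152 mm long (x), its level top 28 mm above the bench, with a low stop 5 mm high at each end, 144 mm apart inside; its foot is 56 mm wide and 6 mm high. Origin at the centre of its underside; x along it. The plate may lie either way round.
- bottle: Small loose plastic bottle, 32 mm in diameter and 85 mm high (60 g), standing on the bench; not part of the job. Origin at the centre of its underside, z up.
There are look-alikes about, which are no part of the job. Leave any yellow look-alike of the part that bears plate_mid alone. What is shaped like the part that bears sleeve_mid but yellow is not meant.

How it is judged:
By the outcome, as a careful person would: the job done as asked, in the order asked, and still so for the second after the job is handed in, with the robot touching nothing.
It also fails if it takes over 134 s, if anything falls off the work surface, if the arm or the gripper's body presses on something with over 40 N, if the wrist force passes 120 N, or if a joint passes its speed limit or range.

ROBOT

A 6-joint arm with a two-finger parallel gripper is mounted at the origin on the work surface. World frame = base frame: x ahead of the robot, y to its left, z up, the work surface at z = 0. Lengths are in m, angles in rad, forces in N, time in s.
With the tool pointing down it reaches from about 0.425 to 0.925 m from the base axis. Payload 12.5 kg.
Tool frame: the origin (TCP) lies midway between the tips of the shut fingers; the grasp point (between the pads) lies 19 mm behind it; z points along the fingers, y is the line along which they close (so a half turn about z gives the same grasp; the last joint's range is limited). The gripper opens to 85 mm and grips with 20 to 120 N. Pads are 22 mm wide; open, the fingers measure 114 mm over their backs; the gripper's body (76 mm by 85 mm) begins 54 mm behind the grasp point. The pads swing forward as they close: fully open they stand 13 mm farther back than shut.
Start: joints at [1.094, 0.491, 1.559, -0, 1.092, -0.106], TCP at [0.226, 0.583, 0.231] pointing down, gripper open.
Joint ranges: [-3.1, 3.1], [-0.84, 2.19], [0.05, 2.79], [-1.13, 4.28], [0.06, 2.93], [-2.69, 2.69]. Speed limits (rad/s): [2.22, 2.22, 2.79, 3.14, 3.14, 3.14].

INTERFACE

Orientations are given as a rotation vector (axis times angle).
In Python, from station import manip, viewer, close_job gives the robot as it stands.
- The arm moves only by the shell command python3 -m creep 'ROWS'. ROWS is JSON, a list of rows, each an object with "angular": the turn, a rotation vector about the tool's x, y, z in degrees, a list of three; "offset": the shift along the tool's x, y, z in m, a list of three; "gripper": the finger opening in m, from 0 to 0.0854. A call has 1 to 5 rows; each row is the pose to reach, as a shift and turn from the pose commanded when the call began, along the tool's axes at that moment; what a row does not reach only later rows make up. A row lasts 1/12 s, in which the tool goes at most 41.7 mm and 7.16 degrees, less where a joint would pass 70% of its speed; a pose out of reach is approached as far as the arm can. A call with a gripper value outside its range is refused whole. The fingers move at their own pace and stop on an object; the grip force is fixed at half the most. Time passes only in rows, so rows that repeat a pose let the fingers close. It gives the time, the measured TCP pose, the force, the opening and the grip force at its end, in the units of the state.
- manip.state(): the state, without advancing time (a new reading comes with each control period).
- viewer.snapshot(name): name is "side" or "top" or "wrist"; returns the picture (480x640x3 uint8, red, green, blue); there is no depth.
- viewer.camera_params(name): a dict with "mtx" (3x3 intrinsics, pixels), "dist_coeffs" ([k1, k2, p1, p2, k3] as OpenCV has them; the pictures are not rectified), "R" (3x3) and "t" (3): a world point X has camera coordinates R X + t. Camera axes: x right, y down, z forward; pixel columns grow to the right and rows downward; lengths in m; the calibration is good to about 2 mm. A picture is of the moment at which its call begins: read the wrist's pose just before it. camera_params takes no time and is no camera call; for the wrist camera it gives the pose at the moment of the call.
- close_job(): hands the job in; it is judged then, once.
Trained networks look in the newest picture that a camera, given by its name, has taken for a name from the list of things; names that differ only in an ending like _2 or _b are one class to them, and where a whole thing is asked for, a point or a joint stands for the part that bears it (a point fixed in the world has none). Each returns a list of dicts, best first, with "confidence" (0 to 1); they miss things now and then, are a little off and sometimes report something else, mostly with a low value. They report only what shows in the picture. A call takes as long as a camera call. They do not tell look-alikes from the thing itself.
- viewer.search_frame(label, camera): "box" ([left, top, width, height] in pixels, round what is visible of it).
- viewer.landmark_of(label, camera): "uv" ([column, row] in pixels: a listed point, or the origin of a listed thing).
The state is a dict: "time_s": time; "q": joint angles; "joint_vel": joint speeds; "tau": joint torques, N m; "ee_pos": TCP position; "orientation": TCP orientation; "contact_force": force on the tool from outside, world axes, zero at the start; "wrist_torque": the same for the moment, N m; "grip_width": opening from 0.0 (shut) to 1.0 (fully open); "finger_force": force on a finger pad.
Only numpy, scipy, OpenCV 4.12 (cv2) and the standard library are available. Lean on these libraries where they do the work, as an engineer would, in place of code of your own. Each camera call takes 0.05 s, during which the arm holds its last target. There are 200 camera calls.

## Working session

There is one attempt and no reset: what is moved stays moved. The work goes in short steps, Python scripts to look and compute and a shell command to move; the robot and the scene stay as the last step left them, time stands still between calls to the robot, and variables do not carry over. Pictures are saved under pics/ and viewed, at most 18 in all, crops included, and the job is handed in when it is done.

```bash
ls; mkdir -p pics; python3 - <<'E'
from station import manip, viewer
import cv2
print(manip.state())
names=["sleeve_mid","bearing_mid","block_mid","plate_mid","fixture","dish","spindle","tray","rest","bottle"]
for c in ["top","side"]:
    im=viewer.snapshot(c); cv2.imwrite(f"pics/{c}0.png",im[:,:,::-1])
    p=viewer.camera_params(c); print(c,p)
    for n in names:
        print(n,[(d["confidence"],[round(x) for x in d["uv"]]) for d in viewer.landmark_of(n,c)][:4])
E
```

```text
pics
{'time_s': 0.0, 'q': array([ 1.09441380e+00,  4.91552053e-01,  1.55947980e+00, -7.91325626e-06,
        1.09168011e+00, -1.05614177e-01]), 'joint_vel': array([ 0.00022631, -0.00045207,  0.00077509, -0.00092506, -0.0008414 ,
       -0.00019033]), 'tau': array([ 2.59349754e-04, -6.18441153e+01, -2.61596131e+01, -9.76175215e-06,
        4.05192812e-03, -5.40924054e-05]), 'ee_pos': array([0.22633745, 0.58232466, 0.23072195]), 'orientation': array([-5.79007684e-01, -3.08745465e+00,  1.68727680e-03]), 'contact_force': array([ 0.58281487,  0.02571538, -0.15320684]), 'wrist_torque': array([-0.03983874,  0.04167747, -0.05933718]), 'finger_force': 0.0, 'grip_width': 1.0015267145899243}
top {'mtx': array([[478.10029579,   0.        , 318.3432526 ],
       [  0.        , 478.10029579, 239.38191599],
       [  0.        ,   0.        ,   1.        ]]), 'dist_coeffs': array([-0.11033752,  0.        ,  0.        ,  0.        ,  0.        ]), 'R': array([[-0.02898266, -0.99915493, -0.02914513],
       [-0.99075726,  0.03258003, -0.13167611],
       [ 0.13251438,  0.02505943, -0.99086425]]), 't'
[... 473 characters left out ...]
  0.        , 477.26649624, 247.40637065],
       [  0.        ,   0.        ,   1.        ]]), 'dist_coeffs': array([-0.00030019,  0.        ,  0.        ,  0.        ,  0.        ]), 'R': array([[ 0.99732577, -0.07126798,  0.01619229],
       [-0.02369505, -0.52490085, -0.8508335 ],
       [ 0.06913653,  0.8481745 , -0.52518584]]), 't': array([-0.49737256,  0.06405964,  1.05924196])}
sleeve_mid [(0.52, [378, 314])]
bearing_mid [(0.7, [368, 247]), (0.43, [282, 224])]
block_mid [(0.59, [367, 256])]
plate_mid [(0.76, [378, 270])]
fixture [(0.71, [375, 282]), (0.49, [402, 346])]
dish []
spindle [(0.85, [356, 218])]
tray [(0.91, [280, 353])]
rest [(0.75, [284, 223])]
bottle [(0.84, [365, 423])]
```

View pics/top0.png

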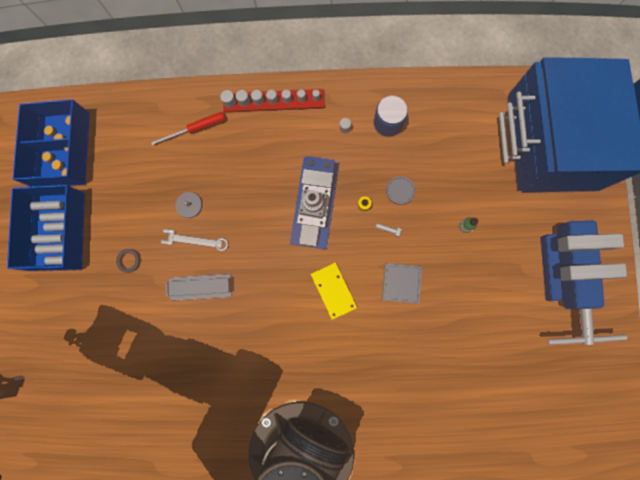

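View pics/side0.png

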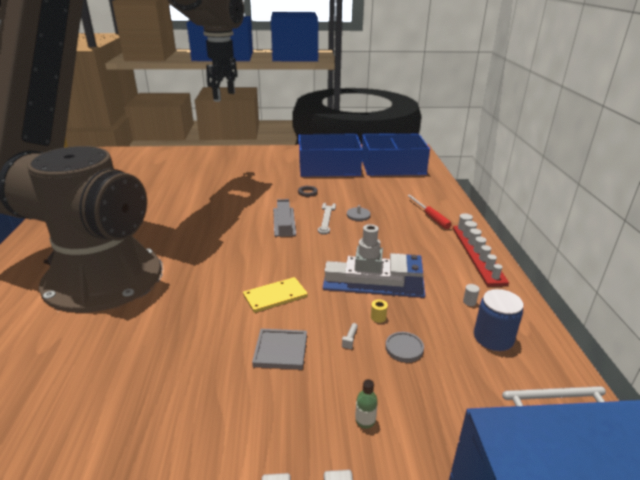

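Top view: the fixture with the stack is at (312,200), the spindle at (188,205), and the rest at (199,287). The dish is at (400,190), the tray at (402,283) and the bottle at (468,225).

Sleeve candidates:
- The grey cylinder on the stack, top (312,196) / side (370,233). This is my choice.
- The yellow one, top (365,203) / side (379,311). This is a look-alike.
- The loose grey cylinder, top (345,125).

The yellow plate at (333,290) is also a look-alike.

```bash
cat > h.py <<'E'
import numpy as np, cv2
from scipy.spatial.transform import Rotation as Rot
from station import manip, viewer
def ray(uv,p):
    n=cv2.undistortPoints(np.array([[uv]],float),p["mtx"],p["dist_coeffs"])[0,0]
    R=np.array(p["R"]);t=np.array(p["t"])
    d=R.T@np.array([n[0],n[1],1]); return -R.T@t,d/np.linalg.norm(d)
def atz(uv,p,z):
    c,d=ray(uv,p); return c+d*(z-c[2])/d[2]
def tri(obs):  # [(uv,p)]
    A=np.zeros((3,3));b=np.zeros(3);L=[]
    for uv,p in obs:
        c,d=ray(uv,p);M=np.eye(3)-np.outer(d,d);A+=M;b+=M@c;L.append((c,d))
    X=np.linalg.solve(A,b); return X,[np.linalg.norm(np.cross(X-c,d)) for c,d in L]
def proj(X,p):
    return cv2.projectPoints(np.array(X,float).reshape(-1,1,3),cv2.Rodrigues(np.array(p["R"]))[0],np.array(p["t"]),p["mtx"],p["dist_coeffs"])[0].reshape(-1,2)
def move(target,yawline):
    """tool-frame offset + z turn to reach TCP target with tool down and tool-y along world angle yawline (deg)"""
    s=manip.state(); R=Rot.from_rotvec(s["orientation"]).as_matrix()
    c=[]
    for k in (0,180):
        a=np.radians(yawline+k); y=np.array([np.cos(a),np.sin(a),0]); z=np.array([0,0,-1.]); x=np.cross(y,z)
        c.append(Rot.from_matrix(R.T@np.stack([x,y,z],1)).as_rotvec(degrees=True))
    w=min(c,key=np.linalg.norm)
    return np.round(R.T@(np.array(target)-s["ee_pos"]),4),np.round(w,2)
np.set_printoptions(suppress=True,precision=4)
E
cat > a.py <<'E'
from h import *
T=viewer.camera_params("top");S=viewer.camera_params("side")
for n,a,b in [("sleeve_top",(312,196),(370,229)),("plate",(315,200),(378,270)),("block",(313,205),(367,256)),("fixture",(311,201),(375,282)),("dish",(400.5,190.5),(404.5,347)),("spindle",(188,207),(356,218)),("tray",(400,283),(280,353)),("rest",(201,291),(284,223)),("bottle",(468,224),(366,423))]:
    X,e=tri([(a,T),(b,S)]); print(n,X,np.round(e,4),atz(a,T,0)[:2])
s=manip.state(); W=viewer.camera_params("wrist"); R=Rot.from_rotvec(s["orientation"]).as_matrix()
print(R); print("wristcam in tool",R.T@(-W["R"].T@W["t"]-s["ee_pos"]), R.T@W["R"].T, W["mtx"])
print("fixture dir", atz((317,160),T,0.05), atz((306,243),T,0.05))
print("rest dir", atz((170,288),T,0.03), atz((231,285),T,0.03))
E
python3 a.py
```

```text
sleeve_top [ 0.5855 -0.0488  0.1343] [0.0023 0.0023] [ 0.6184 -0.044 ]
plate [ 0.6039 -0.0523  0.0323] [0.0029 0.0029] [ 0.608  -0.0512]
block [ 0.5814 -0.0482  0.0672] [0.0002 0.0002] [ 0.5956 -0.0459]
fixture [ 0.6061 -0.0409 -0.0073] [0.0013 0.0013] [ 0.6058 -0.0412]
dish [ 0.6236 -0.2625  0.0048] [0.0001 0.0001] [ 0.6249 -0.2633]
spindle [ 0.6028  0.2711 -0.0116] [0.0018 0.0018] [0.6022 0.2676]
tray [ 0.3963 -0.2516 -0.0087] [0.0012 0.0012] [ 0.3972 -0.2502]
rest [ 0.3962  0.235  -0.0037] [0.0042 0.0042] [0.3919 0.2338]
bottle [ 0.532  -0.4236  0.0048] [0.0028 0.0028] [ 0.5357 -0.4252]
[[-0.932   0.3624  0.0001]
 [ 0.3624  0.932   0.0001]
 [ 0.      0.0001 -1.    ]]
wristcam in tool [ 0.0744  0.0003 -0.1426] [[-0.0009 -0.9572 -0.2894]
 [ 1.     -0.0009  0.    ]
 [-0.0003 -0.2894  0.9572]] [[396.9111   0.     321.9864]
 [  0.     396.9111 236.2051]
 [  0.       0.       1.    ]]
fixture dir [ 0.6948 -0.0602  0.05  ] [ 0.4954 -0.0288  0.05  ]
rest dir [0.3999 0.3014 0.03  ] [0.4034 0.1529 0.03  ]
```

```bash
python3 -c "
from h import *
print(move([.48,.25,.30],82))"
```

```text
(array([-0.3568, -0.2181, -0.0687]), array([  0.01,   0.  , -13.25]))
```

```bash
python3 -m creep 2>&1 | head -20
```

```text
invalid input
```

```bash
python3 -m creep '[{"offset":[-0.033,-0.020,-0.006],"angular":[0,0,0],"gripper":0.085},{"offset":[-0.066,-0.040,-0.012],"angular":[0,0,0],"gripper":0.085},{"offset":[-0.100,-0.061,-0.019],"angular":[0,0,0],"gripper":0.085},{"offset":[-0.134,-0.082,-0.026],"angular":[0,0,0],"gripper":0.085},{"offset":[-0.168,-0.103,-0.032],"angular":[0,0,0],"gripper":0.085}]'
python3 -m creep '[{"offset":[-0.034,-0.020,-0.006],"angular":[0,0,-2.5],"gripper":0.085},{"offset":[-0.067,-0.041,-0.012],"angular":[0,0,-5],"gripper":0.085},{"offset":[-0.101,-0.062,-0.019],"angular":[0,0,-7.5],"gripper":0.085},{"offset":[-0.135,-0.083,-0.026],"angular":[0,0,-10],"gripper":0.085},{"offset":[-0.168,-0.103,-0.033],"angular":[0,0,-13],"gripper":0.085}]'
python3 -c "
from h import *
print(move([.48,.25,.30],82))"
```

```text
time_s: 1.52
ee_pos: [0.3464, 0.4241, 0.2638]
orientation: [0.578, 3.088, 0.001]
contact_force: [0.7, 1.1, 0.6]
grip_width: 0.994
finger_force: 0.0
time_s: 1.93
ee_pos: [0.4658, 0.2669, 0.2969]
orientation: [0.223, 3.133, 0.0]
contact_force: [0.7, 0.5, -0.1]
grip_width: 0.997
finger_force: 0.0
(array([-0.0164, -0.0148, -0.0031]), array([ 0.02,  0.02, -0.13]))
```

```bash
python3 -m creep '[{"offset":[-0.015,-0.015,-0.003],"angular":[0,0,0],"gripper":0.085},{"offset":[-0.015,-0.015,-0.003],"angular":[0,0,0],"gripper":0.085},{"offset":[-0.015,-0.015,-0.003],"angular":[0,0,0],"gripper":0.085}]'
cat > w.py <<'E'
import sys,pickle
from h import *
def look(fn,names):
    p=viewer.camera_params("wrist"); im=viewer.snapshot("wrist"); cv2.imwrite(f"pics/{fn}.png",im[:,:,::-1])
    pickle.dump(p,open(f"pics/{fn}.pkl","wb"))
    print(manip.state()["ee_pos"])
    for n,z in names:
        for d in viewer.landmark_of(n,"wrist")[:3]: print(n,d["confidence"],np.round(d["uv"],1),atz(d["uv"],p,z)[:2])
E
python3 -c "
from w import *
look('w1',[('rest',0),('spindle',0)])
print(move([.58,-.04,.29],82))"
```

```text
time_s: 2.18
ee_pos: [0.4782, 0.2509, 0.2994]
orientation: [0.23, 3.133, 0.0]
contact_force: [-0.4, -0.4, 0.9]
grip_width: 0.999
finger_force: 0.0
[0.4776 0.2517 0.2992]
rest 0.61 [297.6 115.2] [0.4002 0.2368]
spindle 0.91 [348.5 287. ] [0.6053 0.2651]
(array([-0.1436, -0.2748,  0.0091]), array([ 0.  , -0.02, -0.2 ]))
```

View pics/w1.png

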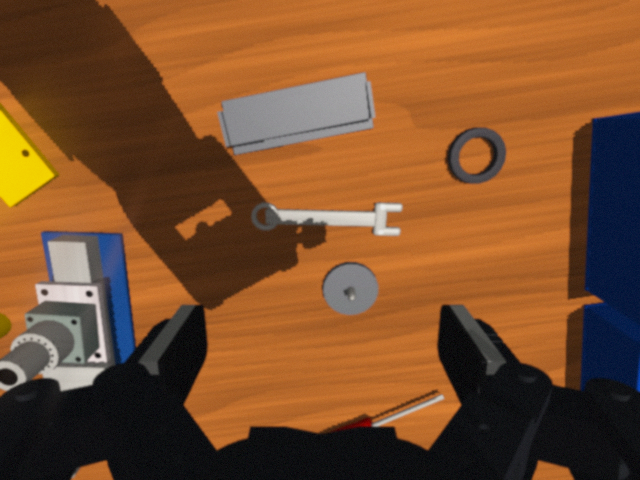

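The wrist view shows the rest at (297,112), the spindle foot at (350,288) with its pin tip near (350,294), and the stack at lower left. Moving over the stack.

```bash
python3 -m creep '[{"offset":[-0.018,-0.034,0.001],"angular":[0,0,0],"gripper":0.085},{"offset":[-0.036,-0.069,0.002],"angular":[0,0,0],"gripper":0.085},{"offset":[-0.054,-0.103,0.003],"angular":[0,0,0],"gripper":0.085},{"offset":[-0.072,-0.138,0.004],"angular":[0,0,0],"gripper":0.085},{"offset":[-0.09,-0.172,0.005],"angular":[0,0,0],"gripper":0.085}]' | head -2
python3 -m creep '[{"offset":[-0.018,-0.034,0.001],"angular":[0,0,0],"gripper":0.085},{"offset":[-0.036,-0.069,0.002],"angular":[0,0,0],"gripper":0.085},{"offset":[-0.054,-0.103,0.003],"angular":[0,0,0],"gripper":0.085},{"offset":[-0.054,-0.103,0.003],"angular":[0,0,0],"gripper":0.085},{"offset":[-0.054,-0.103,0.003],"angular":[0,0,0],"gripper":0.085}]' | head -2
python3 -c "
from w import *
look('w2',[('sleeve_mid',.121),('bearing_mid',.09),('block_mid',.06),('plate_mid',.039),('fixture',0),('dish',0),('tray',0)])
"
```

```text
time_s: 2.75
ee_pos: [0.542, 0.0682, 0.2943]
time_s: 3.17
ee_pos: [0.5809, -0.0415, 0.2906]
[ 0.5806 -0.0404  0.2909]
sleeve_mid 0.88 [313.6 220.6] [ 0.5867 -0.0487]
sleeve_mid 0.7 [207.1 215.6] [ 0.57   -0.1333]
bearing_mid 0.59 [315.5 208.2] [ 0.5836 -0.0472]
dish 0.58 [138.6 252.8] [ 0.6258 -0.261 ]
tray 0.72 [84.4 33.9] [ 0.3975 -0.2498]
```

View pics/w2.png

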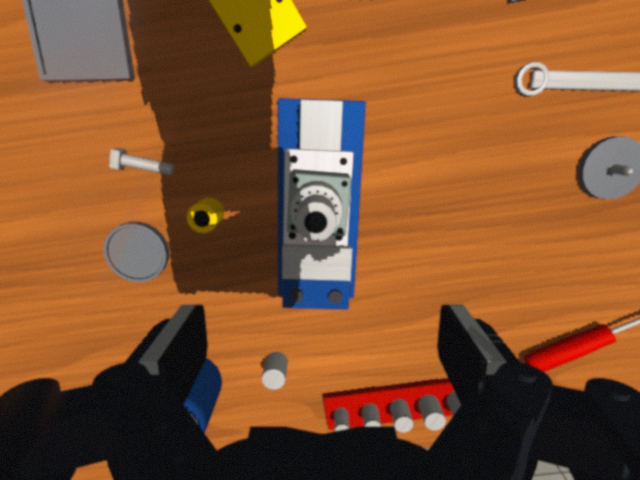

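Wrist view: the sleeve bore is at (316,221), on the bearing, the block (291-350,172-240) and the plate (285-354,150-245). The lip is at (316,262). The yellow sleeve at (205,216) and yellow plate (255,30) are to be left alone. My choice is the grey (316,221).

```bash
python3 - <<'E'
from h import *
import pickle
A=pickle.load(open('pics/w1.pkl','rb'));B=pickle.load(open('pics/w2.pkl','rb'))
T=viewer.camera_params("top");S=viewer.camera_params("side")
print("sleeve top",tri([((8,374),A),((316,221),B)]),tri([((316,221),B),((370,229),S),((312,195.5),T)]))
f=np.array([atz(u,B,.008)[:2] for u in [(278,99),(365,101),(348,308),(284,306)]]);print(f,f.mean(0))
d=f[2]+f[3]-f[0]-f[1];print("fix yaw",np.degrees(np.arctan2(d[1],d[0])))
for n,q in [("plateL",[(289,151),(283,243)]),("plateR",[(354,152),(351,246)])]:
    e=[atz(u,B,.044)[:2] for u in q];d=e[1]-e[0];print(n,e,np.degrees(np.arctan2(d[1],d[0])))
print("spindle foot tri",tri([((350,288),A),((609,168),B)]), "pin tip",tri([((350,294),A),((628,171),B)]))
r=np.array([atz(u,A,.03)[:2] for u in [(221,103),(366,74),(373,119),(233,150)]]);print("rest",r,r.mean(0))
print("sleeve foot", atz((316,213),B,.104), "top", atz((316,221),B,.138))
print(move([.586,-.0485,.112],82))
c=cv2.imread('pics/w2.png')[120:300,240:400];cv2.imwrite('pics/c2.png',cv2.resize(c,None,fx=3.3,fy=3.3,interpolation=2))
E
```

```text
sleeve top (array([ 0.5826, -0.0462,  0.1366]), [np.float64(0.000730063557635403), np.float64(0.0007300635576354155)]) (array([ 0.5856, -0.0475,  0.1334]), [np.float64(0.0018679973999464795), np.float64(0.0020983536423608297), np.float64(0.0037608979199139905)])
[[ 0.4845 -0.0717]
 [ 0.4992  0.0152]
 [ 0.7267 -0.0313]
 [ 0.7131 -0.1058]] [ 0.6059 -0.0484]
fix yaw -10.008711930905053
plateL [array([ 0.5344, -0.0662]), array([ 0.6251, -0.088 ])] -13.55925548809073
plateR [array([ 0.5445, -0.0044]), array([ 0.6385, -0.0192])] -8.899946994235561
spindle foot tri (array([0.6056, 0.2666, 0.0024]), [np.float64(0.00017705487641002463), np.float64(0.00017705487641001853)]) pin tip (array([0.6033, 0.266 , 0.0288]), [np.float64(0.002085507746513479), np.float64(0.002085507746513543)])
rest [[0.3783 0.166 ]
 [0.3728 0.31  ]
 [0.4151 0.3121]
 [0.4243 0.168 ]] [0.3976 0.239 ]
sleeve foot [ 0.5847 -0.0467  0.104 ] top [ 0.583  -0.0459  0.138 ]
(array([-0.0065, -0.0076,  0.1795]), array([ 0.01,  0.02, -0.17]))
```

View pics/c2.png

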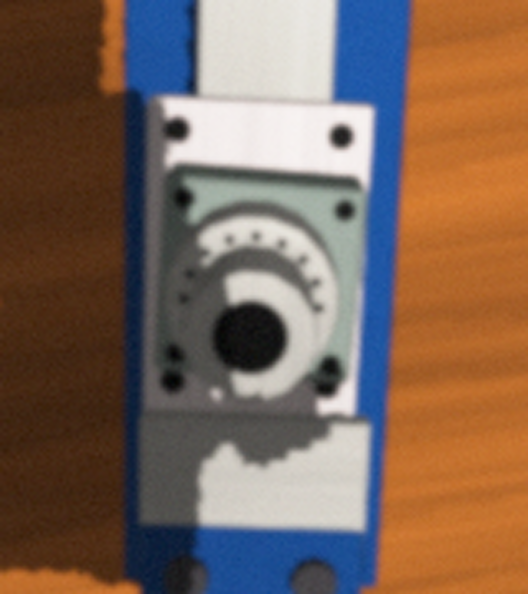

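The crop confirms the choice: the grey sleeve (bore at crop (250,335)) stands on the bearing, the green-grey block and the white plate, with the far end of the plate under the lip.

```bash
python3 -m creep '[{"offset":[-0.004,-0.0055,0.03],"angular":[0,0,0],"gripper":0.085},{"offset":[-0.004,-0.0055,0.065],"angular":[0,0,0],"gripper":0.085},{"offset":[-0.004,-0.0055,0.100],"angular":[0,0,1],"gripper":0.085},{"offset":[-0.004,-0.0055,0.120],"angular":[0,0,2],"gripper":0.085},{"offset":[-0.004,-0.0055,0.130],"angular":[0,0,2],"gripper":0.085}]' 
python3 -c "
from w import *
print(move([.584,-.0465,.11],80))
look('w3',[('sleeve_mid',.121)])
p=viewer.camera_params('wrist')
print(proj([[.584,-.0465,.138],[.584,-.0465,.104]],p))"
```

```text
time_s: 3.98
ee_pos: [0.5828, -0.0465, 0.1586]
orientation: [-0.281, -3.125, -0.001]
contact_force: [-0.7, -0.4, 0.5]
grip_width: 0.995
finger_force: 0.0
(array([-0.0014,  0.0002,  0.0485]), array([ 0.01, -0.22, -0.27]))
[ 0.5829 -0.0465  0.1582]
sleeve_mid 0.87 [322.5 277.2] [ 0.584 -0.046]
sleeve_mid 0.8 [167.9 257.4] [ 0.5605 -0.1174]
[[321.6204 288.966 ]
 [321.6521 262.5723]]
```

View pics/w3.png

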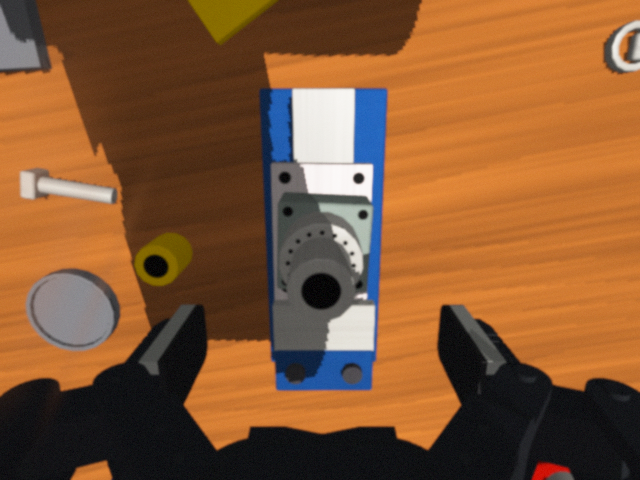

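The sleeve bore is at (322,290), matching the predicted (321.6,289), and the fixture edges run vertical. Descending and gripping.

```bash
python3 -m creep '[{"offset":[-0.0014,0,0.016],"angular":[0,0,0],"gripper":0.085},{"offset":[-0.0014,0,0.032],"angular":[0,0,0],"gripper":0.085},{"offset":[-0.0014,0,0.044],"angular":[0,0,0],"gripper":0.085},{"offset":[-0.0014,0,0.048],"angular":[0,0,0],"gripper":0.06},{"offset":[-0.0014,0,0.048],"angular":[0,0,0],"gripper":0.04}]' 
python3 -m creep '[{"offset":[0,0,0],"angular":[0,0,0],"gripper":0.02},{"offset":[0,0,0],"angular":[0,0,0],"gripper":0.02},{"offset":[0,0,0],"angular":[0,0,0],"gripper":0.02},{"offset":[0,0,0],"angular":[0,0,0],"gripper":0.02},{"offset":[0,0,0],"angular":[0,0,0],"gripper":0.02}]'
python3 -m creep '[{"offset":[0,0,0],"angular":[0,0,0],"gripper":0.02},{"offset":[0,0,0],"angular":[0,0,0],"gripper":0.02},{"offset":[0,0,0],"angular":[0,0,0],"gripper":0.02},{"offset":[0,0,0],"angular":[0,0,0],"gripper":0.02},{"offset":[0,0,-0.003],"angular":[0,0,0],"gripper":0.02}]'
```

```text
time_s: 4.5
ee_pos: [0.5857, -0.0472, 0.1139]
orientation: [0.28, 3.128, -0.0]
contact_force: [0.0, 0.6, 0.9]
grip_width: 0.742
finger_force: 0.0
time_s: 4.92
ee_pos: [0.5859, -0.0475, 0.1148]
orientation: [0.28, 3.127, -0.001]
contact_force: [-0.4, -0.5, 5.5]
grip_width: 0.354
finger_force: 58.8
time_s: 5.33
ee_pos: [0.5855, -0.0473, 0.117]
orientation: [0.28, 3.128, -0.0]
contact_force: [-0.7, 0.1, -1.6]
grip_width: 0.35
finger_force: 59.3
```

```bash
python3 -m creep '[{"offset":[0,0,-0.006],"angular":[0,0,0],"gripper":0.02},{"offset":[0,0,-0.015],"angular":[0,0,0],"gripper":0.02},{"offset":[0,0,-0.03],"angular":[0,0,0],"gripper":0.02},{"offset":[0,0,-0.045],"angular":[0,0,0],"gripper":0.02},{"offset":[0,0,-0.045],"angular":[0,0,0],"gripper":0.02}]'
python3 -c "
from w import *
import pickle
B=pickle.load(open('pics/w3.pkl','rb'));A=pickle.load(open('pics/w2.pkl','rb'))
print(atz((73,309),B,.012),tri([((73,309),B),((136.5,251),A)]))
print(move([.624,-.2615,.12],80))
"
```

```text
time_s: 5.75
ee_pos: [0.5865, -0.0474, 0.1646]
orientation: [0.28, 3.124, -0.001]
contact_force: [-1.0, -0.1, -0.5]
grip_width: 0.353
finger_force: 59.4
[ 0.6194 -0.2553  0.012 ] (array([ 0.6213, -0.259 ,  0.0072]), [np.float64(8.229583154055657e-05), np.float64(8.229583154057515e-05)])
(array([-0.0748, -0.204 ,  0.045 ]), array([ 0.  ,  0.27, -0.24]))
```

```bash
python3 -m creep '[{"offset":[-0.012,-0.034,0],"angular":[0,0,0],"gripper":0.02},{"offset":[-0.026,-0.071,0],"angular":[0,0,0],"gripper":0.02},{"offset":[-0.040,-0.108,0],"angular":[0,0,0],"gripper":0.02},{"offset":[-0.053,-0.145,0],"angular":[0,0,0],"gripper":0.02},{"offset":[-0.064,-0.176,0.005],"angular":[0,0,0],"gripper":0.02}]' >/dev/null
python3 -m creep '[{"offset":[-0.007,-0.02,0.01],"angular":[0,0,0],"gripper":0.02},{"offset":[-0.010,-0.0275,0.03],"angular":[0,0,0],"gripper":0.02},{"offset":[-0.010,-0.0275,0.05],"angular":[0,0,0],"gripper":0.02},{"offset":[-0.010,-0.0275,0.07],"angular":[0,0,0],"gripper":0.02},{"offset":[-0.010,-0.0275,0.07],"angular":[0,0,0],"gripper":0.02}]'
python3 -c "
from w import *
look('w4',[('dish',0)])
print(move([.623,-.261,.0195],80))
"
```

```text
time_s: 6.58
ee_pos: [0.6201, -0.2601, 0.0821]
orientation: [-0.281, -3.123, -0.004]
contact_force: [0.7, 0.0, -2.1]
grip_width: 0.355
finger_force: 59.5
[ 0.6209 -0.2603  0.0843]
dish 0.95 [321.4 252.6] [ 0.6235 -0.2605]
(array([-0.0014, -0.0003,  0.0665]), array([ 0.03, -0.07, -0.24]))
```

View pics/w4.png

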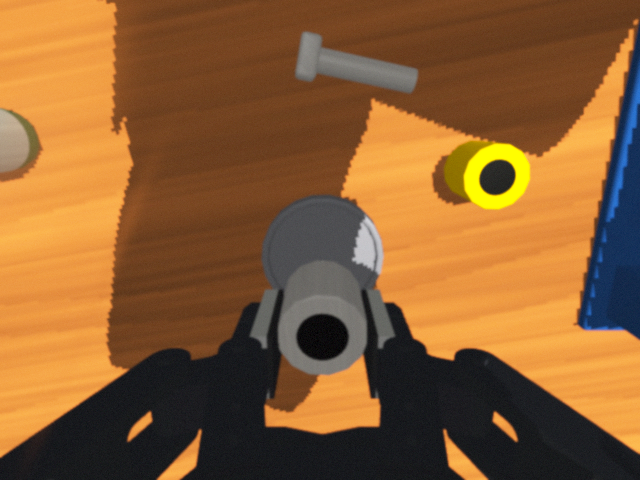

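The dish is centred at (321,253), under the held sleeve. Lowering.

```bash
python3 -m creep '[{"offset":[-0.002,0,0.02],"angular":[0,0,0],"gripper":0.02},{"offset":[-0.002,0,0.04],"angular":[0,0,0],"gripper":0.02},{"offset":[-0.002,0,0.053],"angular":[0,0,0],"gripper":0.02},{"offset":[-0.002,0,0.057],"angular":[0,0,0],"gripper":0.02},{"offset":[-0.002,0,0.060],"angular":[0,0,0],"gripper":0.02}]'
python3 -m creep '[{"offset":[0,0,0],"angular":[0,0,0],"gripper":0.02},{"offset":[0,0,0.001],"angular":[0,0,0],"gripper":0.02},{"offset":[0,0,0.002],"angular":[0,0,0],"gripper":0.02},{"offset":[0,0,0.003],"angular":[0,0,0],"gripper":0.02},{"offset":[0,0,0.003],"angular":[0,0,0],"gripper":0.02}]'
```

```text
time_s: 7.1
ee_pos: [0.6241, -0.261, 0.0266]
orientation: [0.28, 3.129, 0.0]
contact_force: [-0.6, 0.7, -1.1]
grip_width: 0.351
finger_force: 59.5
time_s: 7.52
ee_pos: [0.624, -0.2611, 0.0236]
orientation: [0.28, 3.129, -0.0]
contact_force: [-0.5, -1.0, -0.6]
grip_width: 0.35
finger_force: 59.5
```

```bash
python3 -m creep '[{"offset":[0,0,0.001],"angular":[0,0,0],"gripper":0.02},{"offset":[0,0,0.002],"angular":[0,0,0],"gripper":0.02},{"offset":[0,0,0.003],"angular":[0,0,0],"gripper":0.02},{"offset":[0,0,0.003],"angular":[0,0,0],"gripper":0.02}]'
python3 -m creep '[{"offset":[0,0,0.001],"angular":[0,0,0],"gripper":0.02},{"offset":[0,0,0.001],"angular":[0,0,0],"gripper":0.02}]'
python3 -m creep '[{"offset":[0,0,0.001],"angular":[0,0,0],"gripper":0.02},{"offset":[0,0,0.001],"angular":[0,0,0],"gripper":0.02}]'
```

```text
time_s: 7.85
ee_pos: [0.6238, -0.261, 0.02]
orientation: [-0.281, -3.129, -0.0]
contact_force: [0.4, -0.7, -1.2]
grip_width: 0.355
finger_force: 59.5
time_s: 8.02
ee_pos: [0.6238, -0.261, 0.0191]
orientation: [-0.28, -3.129, -0.0]
contact_force: [-0.9, -0.1, -1.0]
grip_width: 0.356
finger_force: 59.5
time_s: 8.18
ee_pos: [0.6239, -0.261, 0.0189]
orientation: [0.28, 3.129, -0.0]
contact_force: [-1.1, -0.1, 4.5]
grip_width: 0.35
finger_force: 60.3
```

```bash
python3 -m creep '[{"offset":[0,0,0],"angular":[0,0,0],"gripper":0.05},{"offset":[0,0,0],"angular":[0,0,0],"gripper":0.07},{"offset":[0,0,0],"angular":[0,0,0],"gripper":0.085},{"offset":[0,0,-0.01],"angular":[0,0,0],"gripper":0.085},{"offset":[0,0,-0.03],"angular":[0,0,0],"gripper":0.085}]'
python3 -m creep '[{"offset":[0,0,-0.03],"angular":[0,0,0],"gripper":0.085},{"offset":[0,0,-0.065],"angular":[0,0,0],"gripper":0.085},{"offset":[0,0,-0.1],"angular":[0,0,0],"gripper":0.085},{"offset":[0.01,0.027,-0.12],"angular":[0,0,0],"gripper":0.085},{"offset":[0.023,0.063,-0.12],"angular":[0,0,0],"gripper":0.085}]'
python3 -m creep '[{"offset":[0.013,0.036,0],"angular":[0,0,0],"gripper":0.085},{"offset":[0.026,0.072,0],"angular":[0,0,0],"gripper":0.085},{"offset":[0.039,0.108,0],"angular":[0,0,0],"gripper":0.085},{"offset":[0.05,0.135,0],"angular":[0,0,0],"gripper":0.085},{"offset":[0.05,0.135,0],"angular":[0,0,0],"gripper":0.085}]'
python3 -c "
from w import *
look('w5',[('bearing_mid',.09),('block_mid',.06),('plate_mid',.039),('fixture',0),('sleeve_mid',.025)])
print(move([.584,-.0465,.082],80))
"
```

```text
time_s: 8.6
ee_pos: [0.6229, -0.2605, 0.0469]
orientation: [-0.28, -3.126, -0.003]
contact_force: [0.3, 0.3, -0.6]
grip_width: 0.998
finger_force: 0.0
time_s: 9.02
ee_pos: [0.614, -0.197, 0.1738]
orientation: [0.284, 3.12, -0.004]
contact_force: [1.8, 0.1, -0.7]
grip_width: 0.993
finger_force: 0.0
time_s: 9.43
ee_pos: [0.586, -0.0487, 0.1693]
orientation: [-0.275, -3.129, -0.001]
contact_force: [-0.2, -1.4, 0.3]
grip_width: 0.995
finger_force: 0.0
[ 0.5869 -0.0508  0.1693]
bearing_mid 0.64 [322.9 242.8] [ 0.5831 -0.0471]
block_mid 0.62 [326.  231.6] [ 0.5853 -0.0453]
sleeve_mid 0.64 [ 64.4 309. ] [ 0.6219 -0.2624]
(array([0.0049, 0.0071, 0.0864]), array([ 0.  ,  0.02, -0.32]))
```

View pics/w5.png

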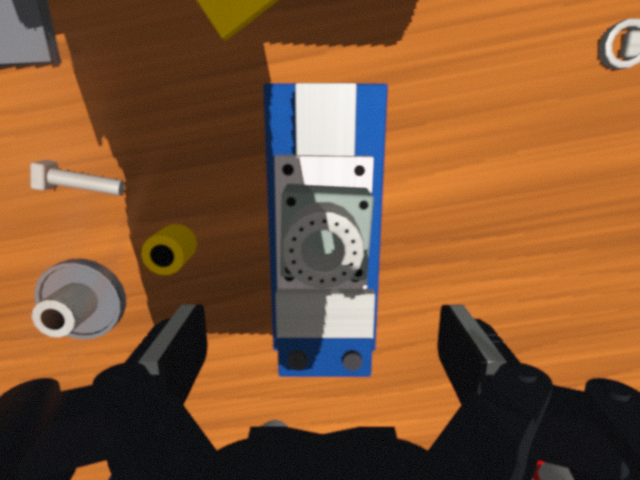

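The sleeve stands in the dish at (65,315). The bearing bore is at (325,250), on the block. Going to the bearing.

```bash
python3 -m creep '[{"offset":[0.0045,0.0055,0.01],"angular":[0,0,0],"gripper":0.085},{"offset":[0.0045,0.0055,0.035],"angular":[0,0,0],"gripper":0.085},{"offset":[0.0045,0.0055,0.06],"angular":[0,0,0],"gripper":0.085},{"offset":[0.0045,0.0055,0.08],"angular":[0,0,0],"gripper":0.085},{"offset":[0.0045,0.0055,0.088],"angular":[0,0,0],"gripper":0.085}]'
python3 -m creep '[{"offset":[0,0,0],"angular":[0,0,0],"gripper":0.065},{"offset":[0,0,0],"angular":[0,0,0],"gripper":0.055},{"offset":[0,0,0],"angular":[0,0,0],"gripper":0.035},{"offset":[0,0,0],"angular":[0,0,0],"gripper":0.035},{"offset":[0,0,0],"angular":[0,0,0],"gripper":0.035}]'
python3 -m creep '[{"offset":[0,0,0],"angular":[0,0,0],"gripper":0.035},{"offset":[0,0,0],"angular":[0,0,0],"gripper":0.035},{"offset":[0,0,0],"angular":[0,0,0],"gripper":0.035}]'
```

```text
time_s: 10.15
ee_pos: [0.5829, -0.0478, 0.0777]
orientation: [-0.282, -3.125, -0.001]
contact_force: [0.3, -0.1, -0.9]
grip_width: 0.994
finger_force: 0.0
time_s: 10.57
ee_pos: [0.5846, -0.0474, 0.0819]
orientation: [0.28, 3.126, -0.001]
contact_force: [-2.2, -1.9, 6.3]
grip_width: 0.509
finger_force: 61.9
time_s: 10.82
ee_pos: [0.5846, -0.0474, 0.0819]
orientation: [0.28, 3.126, -0.001]
contact_force: [-1.0, -2.5, 6.0]
grip_width: 0.505
finger_force: 61.9
```

```bash
python3 -m creep '[{"offset":[0,0,-0.006],"angular":[0,0,0],"gripper":0.035},{"offset":[0,0,-0.02],"angular":[0,0,0],"gripper":0.035},{"offset":[0,0,-0.04],"angular":[0,0,0],"gripper":0.035},{"offset":[0.001,0.01,-0.055],"angular":[0,0,0],"gripper":0.035},{"offset":[0.005,0.04,-0.055],"angular":[0,0,0],"gripper":0.035}]'
python3 -m creep '[{"offset":[0.0045,0.039,0],"angular":[0,0,0],"gripper":0.035},{"offset":[0.009,0.078,0],"angular":[0,0,0],"gripper":0.035},{"offset":[0.0135,0.117,0],"angular":[0,0,0],"gripper":0.035},{"offset":[0.018,0.156,0],"angular":[0,0,0],"gripper":0.035},{"offset":[0.0225,0.195,0],"angular":[0,0,0],"gripper":0.035}]' >/dev/null
python3 -m creep '[{"offset":[0.004,0.035,0],"angular":[0,0,0],"gripper":0.035},{"offset":[0.0075,0.065,0],"angular":[0,0,0],"gripper":0.035},{"offset":[0.0085,0.078,0.01],"angular":[0,0,0],"gripper":0.035},{"offset":[0.0085,0.078,0.03],"angular":[0,0,0],"gripper":0.035},{"offset":[0.0085,0.078,0.03],"angular":[0,0,0],"gripper":0.035}]'
python3 -c "
from w import *
look('w6',[('spindle',0)])
print(move([.605,.2665,.017],80))
p=viewer.camera_params('wrist');print(proj([[.605,.2665,.032],[.605,.2665,.01]],p))
"
```

```text
time_s: 11.23
ee_pos: [0.5874, -0.0088, 0.1389]
orientation: [0.285, 3.123, -0.001]
contact_force: [0.7, 0.3, -2.4]
grip_width: 0.515
finger_force: 61.5
time_s: 12.07
ee_pos: [0.6023, 0.2677, 0.1023]
orientation: [-0.278, -3.125, 0.003]
contact_force: [-0.7, -0.3, -2.7]
grip_width: 0.513
finger_force: 61.7
[0.6029 0.2671 0.1038]
spindle 0.92 [317.7 239.4] [0.6034 0.2649]
(array([-0.0015,  0.    ,  0.0881]), array([-0.05, -0.09, -0.26]))
[[321.1967 253.6429]
 [321.2834 242.0884]]
```

View pics/w6.png

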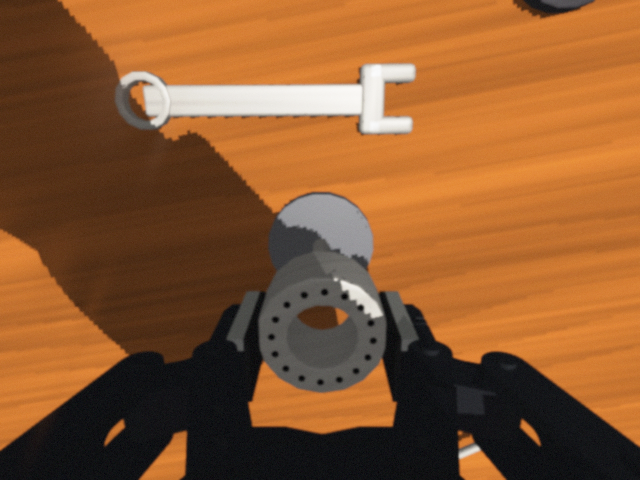

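The spindle foot is centred at (321,241), against a predicted (321,242), so the bearing is lined up. Lowering over the pin.

```bash
python3 -m creep '[{"offset":[-0.0015,0,0.015],"angular":[0,0,0],"gripper":0.035},{"offset":[-0.0015,0,0.03],"angular":[0,0,0],"gripper":0.035},{"offset":[-0.0015,0,0.05],"angular":[0,0,0],"gripper":0.035},{"offset":[-0.0015,0,0.07],"angular":[0,0,0],"gripper":0.035},{"offset":[-0.0015,0,0.08],"angular":[0,0,0],"gripper":0.035}]'
python3 -m creep '[{"offset":[0,0,0],"angular":[0,0,0],"gripper":0.035},{"offset":[0,0,0.001],"angular":[0,0,0],"gripper":0.035},{"offset":[0,0,0.002],"angular":[0,0,0],"gripper":0.035},{"offset":[0,0,0.003],"angular":[0,0,0],"gripper":0.035}]'
```

```text
time_s: 12.58
ee_pos: [0.6055, 0.266, 0.0245]
orientation: [-0.282, -3.128, 0.001]
contact_force: [-0.1, 0.5, -3.2]
grip_width: 0.513
finger_force: 61.8
time_s: 12.92
ee_pos: [0.6062, 0.2672, 0.0237]
orientation: [0.281, 3.127, 0.001]
contact_force: [-0.7, 1.1, -1.9]
grip_width: 0.509
finger_force: 61.8
```

```bash
python3 -m creep '[{"offset":[0,0,0.0015],"angular":[0,0,0],"gripper":0.035},{"offset":[0,0,0.003],"angular":[0,0,0],"gripper":0.035},{"offset":[0,0,0.004],"angular":[0,0,0],"gripper":0.035},{"offset":[0,0,0.005],"angular":[0,0,0],"gripper":0.035},{"offset":[0,0,0.005],"angular":[0,0,0],"gripper":0.035}]'
python3 -m creep '[{"offset":[0,0,0.001],"angular":[0,0,0],"gripper":0.035},{"offset":[0,0,0.001],"angular":[0,0,0],"gripper":0.035}]'
python3 -m creep '[{"offset":[0,0,0.001],"angular":[0,0,0],"gripper":0.035},{"offset":[0,0,0.001],"angular":[0,0,0],"gripper":0.035}]'
```

```text
time_s: 13.33
ee_pos: [0.6054, 0.2672, 0.0171]
orientation: [-0.28, -3.129, 0.0]
contact_force: [-0.3, -0.4, -2.2]
grip_width: 0.505
finger_force: 61.8
time_s: 13.5
ee_pos: [0.6055, 0.2672, 0.0162]
orientation: [-0.28, -3.129, -0.0]
contact_force: [0.3, 0.2, -1.3]
grip_width: 0.508
finger_force: 61.8
time_s: 13.67
ee_pos: [0.6055, 0.2672, 0.0159]
orientation: [0.28, 3.129, 0.0]
contact_force: [-3.0, -0.9, 5.1]
grip_width: 0.512
finger_force: 62.5
```

```bash
python3 -m creep '[{"offset":[0,0,0],"angular":[0,0,0],"gripper":0.06},{"offset":[0,0,0],"angular":[0,0,0],"gripper":0.08},{"offset":[0,0,0],"angular":[0,0,0],"gripper":0.085},{"offset":[0,0,-0.01],"angular":[0,0,0],"gripper":0.085},{"offset":[0,0,-0.03],"angular":[0,0,0],"gripper":0.085}]'
python3 -m creep '[{"offset":[0,0,-0.03],"angular":[0,0,0],"gripper":0.085},{"offset":[0,0,-0.065],"angular":[0,0,0],"gripper":0.085},{"offset":[-0.001,-0.01,-0.1],"angular":[0,0,0],"gripper":0.085},{"offset":[-0.005,-0.04,-0.11],"angular":[0,0,0],"gripper":0.085},{"offset":[-0.009,-0.08,-0.11],"angular":[0,0,0],"gripper":0.085}]'
python3 -c "
from w import *
look('w7',[('spindle',0),('bearing_mid',.024),('rest',0)])
"
python3 -m creep '[{"offset":[-0.0045,-0.039,0],"angular":[0,0,0],"gripper":0.085},{"offset":[-0.009,-0.078,0],"angular":[0,0,0],"gripper":0.085},{"offset":[-0.0135,-0.117,0],"angular":[0,0,0],"gripper":0.085},{"offset":[-0.018,-0.156,0],"angular":[0,0,0],"gripper":0.085},{"offset":[-0.0225,-0.195,0],"angular":[0,0,0],"gripper":0.085}]' >/dev/null
python3 -m creep '[{"offset":[-0.002,-0.02,0],"angular":[0,0,0],"gripper":0.085},{"offset":[-0.0045,-0.039,0],"angular":[0,0,0],"gripper":0.085},{"offset":[-0.0045,-0.039,0],"angular":[0,0,0],"gripper":0.085}]'
python3 -c "
from w import *
look('w8',[('block_mid',.06),('plate_mid',.039),('tray',0)])
print(move([.584,-.0465,.045],80))
p=viewer.camera_params('wrist');
a=np.radians(-10);R=np.array([[np.cos(a),-np.sin(a)],[np.sin(a),np.cos(a)]])
for z,hx,hy,o in [(.076,.028,.028,0),(.044,.060,.033,.012)]:
  c=[[*(np.array([.584,-.0465])+R@[o+sx*hx,sy*hy]),z] for sx,sy in [(-1,-1),(-1,1),(1,1),(1,-1)]];print(proj(c,p).round())
"
```

```text
time_s: 14.08
ee_pos: [0.6046, 0.2668, 0.044]
orientation: [-0.28, -3.126, 0.002]
contact_force: [0.3, -0.8, -0.0]
grip_width: 0.998
finger_force: 0.0
time_s: 14.5
ee_pos: [0.6014, 0.1881, 0.1597]
orientation: [0.275, 3.123, 0.004]
contact_force: [-0.5, -0.1, 0.3]
grip_width: 0.997
finger_force: 0.0
[0.6001 0.1808 0.1579]
spindle 0.95 [422.  204.5] [0.6078 0.2668]
bearing_mid 0.65 [429.9 206.5] [0.6039 0.267 ]
time_s: 15.37
ee_pos: [0.5855, -0.0503, 0.1553]
orientation: [0.283, 3.129, -0.0]
contact_force: [-0.2, -0.4, 0.7]
grip_width: 0.994
finger_force: 0.0
[ 0.5854 -0.0487  0.1552]
block_mid 0.68 [328.2 237.9] [ 0.585  -0.0458]
(array([0.0014, 0.0001, 0.1102]), array([ 0.01, -0.01, -0.17]))
[[272. 199.]
 [371. 199.]
 [368. 289.]
 [276. 290.]]
[[269. 158.]
 [373. 157.]
 [368. 327.]
 [276. 327.]]
```

View pics/w8.png

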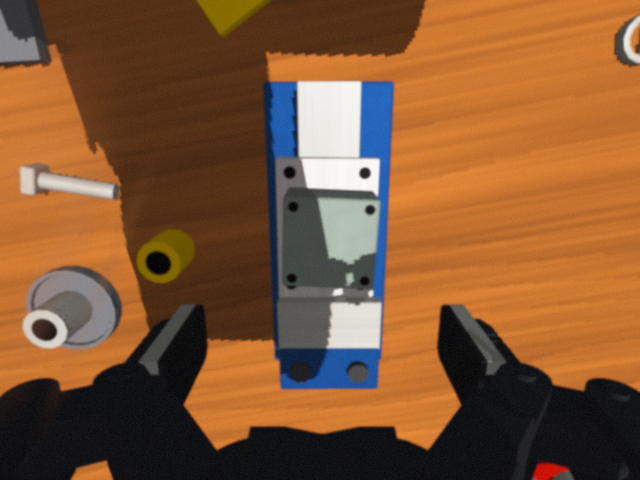

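The bearing sits on the spindle. The block's top face spans (284-379,196-288), about 9 px right of my prediction, so I shift about 4.5 mm in tool y. The sleeve still stands in the dish.

```bash
python3 -m creep '[{"offset":[0.0028,0.0045,0.02],"angular":[0,0,0],"gripper":0.085},{"offset":[0.0028,0.0045,0.055],"angular":[0,0,0],"gripper":0.085},{"offset":[0.0028,0.0045,0.085],"angular":[0,0,0],"gripper":0.085},{"offset":[0.0028,0.0045,0.1],"angular":[0,0,0],"gripper":0.085},{"offset":[0.0028,0.0045,0.108],"angular":[0,0,0],"gripper":0.085}]'
python3 -m creep '[{"offset":[0,0,0],"angular":[0,0,0],"gripper":0.075},{"offset":[0,0,0],"angular":[0,0,0],"gripper":0.065},{"offset":[0,0,0],"angular":[0,0,0],"gripper":0.045},{"offset":[0,0,0],"angular":[0,0,0],"gripper":0.045},{"offset":[0,0,0],"angular":[0,0,0],"gripper":0.045}]'
python3 -m creep '[{"offset":[0,0,0],"angular":[0,0,0],"gripper":0.045},{"offset":[0,0,0],"angular":[0,0,0],"gripper":0.045}]'
```

```text
time_s: 15.98
ee_pos: [0.5824, -0.0417, 0.045]
orientation: [-0.277, -3.126, -0.001]
contact_force: [-0.2, 0.4, 0.2]
grip_width: 0.996
finger_force: 0.0
time_s: 16.4
ee_pos: [0.584, -0.0432, 0.0489]
orientation: [0.28, 3.126, -0.0]
contact_force: [-0.8, 2.8, 8.3]
grip_width: 0.642
finger_force: 64.5
time_s: 16.57
ee_pos: [0.584, -0.0432, 0.0489]
orientation: [0.28, 3.126, 0.0]
contact_force: [-0.6, 2.3, 8.4]
grip_width: 0.644
finger_force: 64.5
```

```bash
python3 -m creep '[{"offset":[0,0,-0.006],"angular":[0,0,0],"gripper":0.045},{"offset":[0,0,-0.02],"angular":[0,0,0],"gripper":0.045},{"offset":[0,0,-0.04],"angular":[0,0,0],"gripper":0.045},{"offset":[0.005,-0.009,-0.055],"angular":[0,0,0],"gripper":0.045},{"offset":[0.022,-0.035,-0.06],"angular":[0,0,0],"gripper":0.045}]'
python3 -m creep '[{"offset":[0.020,-0.033,0],"angular":[0,0,0],"gripper":0.045},{"offset":[0.040,-0.066,0],"angular":[0,0,0],"gripper":0.045},{"offset":[0.061,-0.099,0],"angular":[0,0,0],"gripper":0.045},{"offset":[0.082,-0.132,0],"angular":[0,0,0],"gripper":0.045},{"offset":[0.101,-0.162,0],"angular":[0,0,0],"gripper":0.045}]'
python3 -m creep '[{"offset":[0.015,-0.024,0],"angular":[0,0,0],"gripper":0.045},{"offset":[0.025,-0.04,0],"angular":[0,0,0],"gripper":0.045},{"offset":[0.025,-0.04,0],"angular":[0,0,0],"gripper":0.045},{"offset":[0.025,-0.04,0],"angular":[0,0,0],"gripper":0.045}]'
python3 -c "
from w import *
look('w9',[('tray',0)])
print(move([.397,-.2505,.015],80))
"
```

```text
time_s: 16.98
ee_pos: [0.5576, -0.0729, 0.11]
orientation: [0.276, 3.124, -0.001]
contact_force: [-1.0, -0.6, -2.7]
grip_width: 0.64
finger_force: 63.9
time_s: 17.4
ee_pos: [0.4255, -0.2165, 0.108]
orientation: [0.28, 3.128, -0.001]
contact_force: [0.6, -0.7, -2.1]
grip_width: 0.642
finger_force: 63.8
time_s: 17.73
ee_pos: [0.395, -0.2509, 0.1079]
orientation: [0.284, 3.128, -0.001]
contact_force: [0.8, -0.0, -1.9]
grip_width: 0.646
finger_force: 63.9
[ 0.3955 -0.2503  0.1078]
(array([-0.0013, -0.0003,  0.0926]), array([-0.01,  0.03, -0.24]))
```

View pics/w9.png

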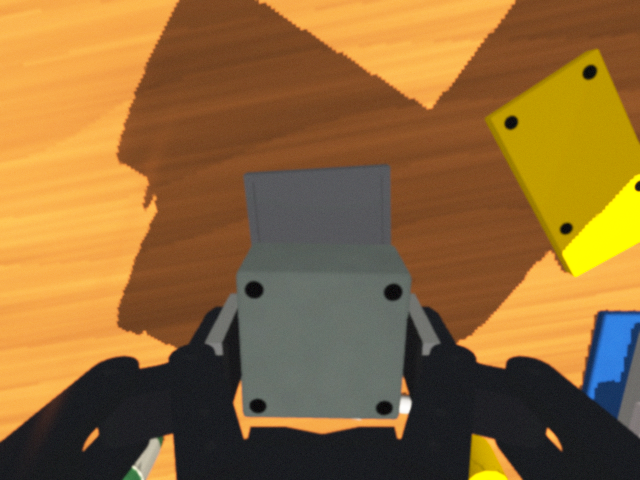

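The held block covers most of the tray. The tray's near rim corners show at (245,174) and (390,166).

```bash
python3 - <<'E'
from h import *
import pickle
p=pickle.load(open('pics/w9.pkl','rb'))
a,b=[atz(u,p,.012)[:2] for u in [(245,173.5),(390,166)]]
d=b-a;L=np.linalg.norm(d);d/=L;n=np.array([d[1],-d[0]])
print(L,"angle",np.degrees(np.arctan2(d[1],d[0])),(a+b)/2+n*.044)
p=pickle.load(open('pics/w2.pkl','rb'))
e=[atz(u,p,.012)[:2] for u in [(42,80),(132,79),(122,0)]];print(e,(e[0]+e[1])/2, np.degrees(np.arctan2(*(e[1]-e[0])[::-1])))
E
python3 -c "
from h import *
T=viewer.camera_params('top')
e=[atz(u,T,.012)[:2] for u in [(385,263.5),(422,265),(420,303),(383,300.5)]];print(np.array(e),np.mean(e,0))"
```

```text
0.08670960586317 angle 82.5153211026141 [ 0.3953 -0.2511]
[array([ 0.4342, -0.2979]), array([ 0.4457, -0.2105]), array([ 0.3779, -0.1999])] [ 0.4399 -0.2542] 82.49861448317567
[[ 0.4445 -0.2149]
 [ 0.438  -0.3035]
 [ 0.3477 -0.2939]
 [ 0.3566 -0.2062]] [ 0.3967 -0.2546]
```

```bash
python3 -m creep '[{"offset":[-0.0005,0,0.02],"angular":[0,0,-1],"gripper":0.045},{"offset":[-0.0005,0,0.04],"angular":[0,0,-2.5],"gripper":0.045},{"offset":[-0.0005,0,0.06],"angular":[0,0,-2.5],"gripper":0.045},{"offset":[-0.0005,0,0.075],"angular":[0,0,-2.5],"gripper":0.045},{"offset":[-0.0005,0,0.083],"angular":[0,0,-2.5],"gripper":0.045}]'
python3 -m creep '[{"offset":[0,0,0],"angular":[0,0,0],"gripper":0.045},{"offset":[0,0,0.001],"angular":[0,0,0],"gripper":0.045},{"offset":[0,0,0.003],"angular":[0,0,0],"gripper":0.045},{"offset":[0,0,0.005],"angular":[0,0,0],"gripper":0.045},{"offset":[0,0,0.005],"angular":[0,0,0],"gripper":0.045}]'
```

```text
time_s: 18.25
ee_pos: [0.3962, -0.2492, 0.0228]
orientation: [-0.21, -3.133, -0.002]
contact_force: [0.1, 1.0, -1.9]
grip_width: 0.645
finger_force: 63.9
time_s: 18.67
ee_pos: [0.3961, -0.2504, 0.0196]
orientation: [0.212, 3.134, -0.001]
contact_force: [-0.3, 0.0, -2.7]
grip_width: 0.643
finger_force: 63.9
```

```bash
python3 -m creep '[{"offset":[0,0,0.0015],"angular":[0,0,0],"gripper":0.045},{"offset":[0,0,0.003],"angular":[0,0,0],"gripper":0.045},{"offset":[0,0,0.004],"angular":[0,0,0],"gripper":0.045},{"offset":[0,0,0.005],"angular":[0,0,0],"gripper":0.045},{"offset":[0,0,0.005],"angular":[0,0,0],"gripper":0.045}]'
python3 -m creep '[{"offset":[0,0,0.001],"angular":[0,0,0],"gripper":0.045},{"offset":[0,0,0.001],"angular":[0,0,0],"gripper":0.045}]'
python3 -m creep '[{"offset":[0,0,0.001],"angular":[0,0,0],"gripper":0.045},{"offset":[0,0,0.001],"angular":[0,0,0],"gripper":0.045}]'
```

```text
time_s: 19.08
ee_pos: [0.3958, -0.2503, 0.0141]
orientation: [-0.212, -3.134, -0.0]
contact_force: [-0.9, 0.3, -1.8]
grip_width: 0.646
finger_force: 63.9
time_s: 19.25
ee_pos: [0.3958, -0.2503, 0.0131]
orientation: [-0.212, -3.134, -0.0]
contact_force: [0.1, 0.6, -1.9]
grip_width: 0.648
finger_force: 63.9
time_s: 19.42
ee_pos: [0.3958, -0.2503, 0.0129]
orientation: [0.212, 3.134, -0.0]
contact_force: [-2.9, 2.3, 10.9]
grip_width: 0.645
finger_force: 65.2
```

```bash
python3 -m creep '[{"offset":[0,0,0],"angular":[0,0,0],"gripper":0.065},{"offset":[0,0,0],"angular":[0,0,0],"gripper":0.08},{"offset":[0,0,0],"angular":[0,0,0],"gripper":0.085},{"offset":[0,0,-0.01],"angular":[0,0,0],"gripper":0.085},{"offset":[0,0,-0.03],"angular":[0,0,0],"gripper":0.085}]'
python3 -m creep '[{"offset":[0,0,-0.03],"angular":[0,0,0],"gripper":0.085},{"offset":[0,0,-0.065],"angular":[0,0,0],"gripper":0.085},{"offset":[0,0,-0.1],"angular":[0,0,0],"gripper":0.085},{"offset":[0,0,-0.11],"angular":[0,0,0],"gripper":0.085}]'
python3 -c "
from w import *
look('w10',[('tray',0),('block_mid',.024)])
print(move([.588,-.043,.155],80),manip.state()['q'])"
```

```text
time_s: 19.83
ee_pos: [0.3952, -0.2498, 0.0416]
orientation: [-0.212, -3.132, -0.003]
contact_force: [-0.8, 0.5, 0.3]
grip_width: 0.995
finger_force: 0.0
time_s: 20.17
ee_pos: [0.3968, -0.251, 0.1572]
orientation: [0.212, 3.13, -0.005]
contact_force: [1.0, 0.2, -0.3]
grip_width: 0.994
finger_force: 0.0
[ 0.3969 -0.2511  0.1571]
block_mid 0.7 [320.5 223.3] [ 0.3968 -0.252 ]
(array([-0.1624,  0.2313, -0.0016]), array([-0.06,  0.11,  2.26])) [-0.705   0.3812  2.0216  0.0002  0.7365 -2.1408]
```

```bash
python3 -m creep '[{"offset":[-0.022,0.031,0],"angular":[0,0,0],"gripper":0.085},{"offset":[-0.044,0.063,0],"angular":[0,0,0],"gripper":0.085},{"offset":[-0.067,0.095,0],"angular":[0,0,0],"gripper":0.085},{"offset":[-0.09,0.128,0],"angular":[0,0,1],"gripper":0.085},{"offset":[-0.112,0.16,0],"angular":[0,0,2.25],"gripper":0.085}]' >/dev/null
python3 -c "
from w import *
print(move([.588,-.043,.155],80))"
```

```text
(array([-0.0473,  0.0714, -0.0043]), array([ 0.03, -0.15, -0.05]))
```

```bash
python3 -m creep '[{"offset":[-0.020,0.030,0],"angular":[0,0,0],"gripper":0.085},{"offset":[-0.040,0.058,0],"angular":[0,0,0],"gripper":0.085},{"offset":[-0.047,0.070,0],"angular":[0,0,0],"gripper":0.085},{"offset":[-0.047,0.070,0],"angular":[0,0,0],"gripper":0.085},{"offset":[-0.047,0.070,0],"angular":[0,0,0],"gripper":0.085}]'
python3 -c "
from w import *
look('w11',[('plate_mid',.039),('fixture',0)])
c=cv2.imread('pics/w10.png')[100:420,160:480]; d=cv2.imread('pics/w11.png')[60:400,160:500]
cv2.imwrite('pics/c11.png',np.hstack([cv2.resize(c,(400,400)),cv2.resize(d,(400,400))]))"
```

```text
time_s: 21.15
ee_pos: [0.586, -0.0458, 0.1508]
orientation: [-0.271, -3.127, -0.0]
contact_force: [0.5, 0.1, -0.3]
grip_width: 0.994
finger_force: 0.0
[ 0.5857 -0.0465  0.1512]
plate_mid 0.85 [318.  247.1] [ 0.5955 -0.0498]
```

View pics/c11.png

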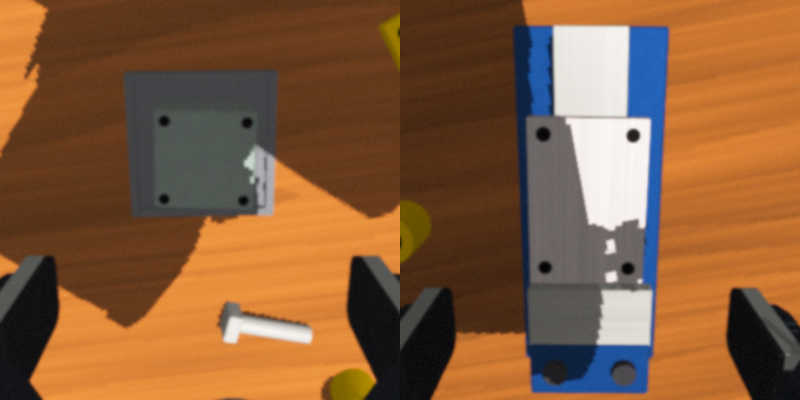

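The block sits in the tray (left). On the right, the plate's front corners are at crop (527,117) and (651,118) and its holes at (543,134), (633,135), (545,267) and (627,268); the far end is under the lip.

```bash
python3 - <<'E'
from h import *
import pickle
p=pickle.load(open('pics/w11.pkl','rb'))
f=lambda x,y:atz(((x-400)*.85+160,y*.85+60),p,.044)[:2]
h=np.array([f(543,134),f(633,135),f(627,268),f(545,267)]);print(h,h.mean(0))
d=h[2]+h[3]-h[0]-h[1];print("yaw",np.degrees(np.arctan2(d[1],d[0])),np.linalg.norm(d)/2)
c=np.array([f(527,117),f(651,118)]);print(c,np.linalg.norm(c[1]-c[0]));d/=np.linalg.norm(d);print("ctr from front",c.mean(0)+.06*d)
ang=np.degrees(np.arctan2(d[1],d[0]))+90
print(move([*(c.mean(0)+.055*d),.017],ang),ang)
E
```

```text
[[ 0.5424 -0.0635]
 [ 0.5512 -0.0163]
 [ 0.6268 -0.0311]
 [ 0.618  -0.0779]] [ 0.5846 -0.0472]
yaw -10.926435604199352 0.07699474464391516
[[ 0.5322 -0.07  ]
 [ 0.544  -0.0056]] 0.06540663896792608
ctr from front [ 0.597  -0.0492]
(array([-0.0065,  0.    ,  0.1349]), array([-0.  , -0.07,  0.86])) 79.07356439580064
```

```bash
python3 -m creep '[{"offset":[-0.0115,0,0.02],"angular":[0,0,0.9],"gripper":0.085},{"offset":[-0.0115,0,0.05],"angular":[0,0,0.9],"gripper":0.085},{"offset":[-0.0115,0,0.08],"angular":[0,0,0.9],"gripper":0.085},{"offset":[-0.0115,0,0.11],"angular":[0,0,0.9],"gripper":0.085},{"offset":[-0.0115,0,0.125],"angular":[0,0,0.9],"gripper":0.085}]'
python3 -m creep '[{"offset":[0,0,0.003],"angular":[0,0,0],"gripper":0.085},{"offset":[0,0,0.006],"angular":[0,0,0],"gripper":0.085},{"offset":[0,0,0.008],"angular":[0,0,0],"gripper":0.08},{"offset":[0,0,0.008],"angular":[0,0,0],"gripper":0.075}]'
python3 -c "
from h import *
print(move([.597,-.0492,.017],79.07))"
```

```text
time_s: 21.72
ee_pos: [0.5963, -0.0492, 0.0244]
orientation: [-0.301, -3.124, -0.001]
contact_force: [-0.7, 0.3, -0.4]
grip_width: 0.996
finger_force: 0.0
time_s: 22.05
ee_pos: [0.5985, -0.0485, 0.0202]
orientation: [0.299, 3.126, -0.0]
contact_force: [-0.3, 0.5, 0.3]
grip_width: 0.879
finger_force: 0.0
(array([ 0.0013, -0.0009,  0.0032]), array([0.  , 0.08, 0.01]))
```

```bash
python3 -m creep '[{"offset":[0.001,0,0.001],"angular":[0,0,0],"gripper":0.07},{"offset":[0.001,0,0.002],"angular":[0,0,0],"gripper":0.065},{"offset":[0.001,0,0.002],"angular":[0,0,0],"gripper":0.055},{"offset":[0.001,0,0.002],"angular":[0,0,0],"gripper":0.055},{"offset":[0.001,0,0.002],"angular":[0,0,0],"gripper":0.055}]'
python3 -m creep '[{"offset":[0,0,0],"angular":[0,0,0],"gripper":0.055},{"offset":[0,0,0],"angular":[0,0,0],"gripper":0.055}]'
```

```text
time_s: 22.47
ee_pos: [0.5976, -0.0481, 0.0191]
orientation: [0.297, 3.125, -0.001]
contact_force: [-4.1, -1.9, 12.8]
grip_width: 0.756
finger_force: 64.0
time_s: 22.63
ee_pos: [0.5976, -0.0482, 0.0191]
orientation: [0.297, 3.125, -0.001]
contact_force: [-4.0, -0.3, 12.6]
grip_width: 0.756
finger_force: 64.0
```

```bash
python3 -m creep '[{"offset":[0.002,0,-0.001],"angular":[0,0,0],"gripper":0.055},{"offset":[0.008,0,-0.0015],"angular":[0,0,0],"gripper":0.055},{"offset":[0.016,0,-0.0015],"angular":[0,0,0],"gripper":0.055},{"offset":[0.024,0,-0.0015],"angular":[0,0,0],"gripper":0.055},{"offset":[0.032,0,-0.0015],"angular":[0,0,0],"gripper":0.055}]'
python3 -m creep '[{"offset":[0.006,0,0],"angular":[0,0,0],"gripper":0.055},{"offset":[0.012,0,0],"angular":[0,0,0],"gripper":0.055},{"offset":[0.016,0,0],"angular":[0,0,0],"gripper":0.055},{"offset":[0.016,0,0],"angular":[0,0,0],"gripper":0.055}]'
python3 -c "
from w import *
look('w12',[('plate_mid',.039)])"
```

```text
time_s: 23.05
ee_pos: [0.5654, -0.0417, 0.0192]
orientation: [0.298, 3.126, -0.0]
contact_force: [3.5, -1.2, 3.2]
grip_width: 0.754
finger_force: 67.0
time_s: 23.38
ee_pos: [0.5493, -0.0387, 0.0191]
orientation: [-0.298, -3.127, -0.0]
contact_force: [0.8, 0.4, 8.5]
grip_width: 0.757
finger_force: 67.8
[ 0.5493 -0.0386  0.0191]
plate_mid 0.89 [320.2 335.2] [ 0.5483 -0.0387]
```

View pics/w12.png

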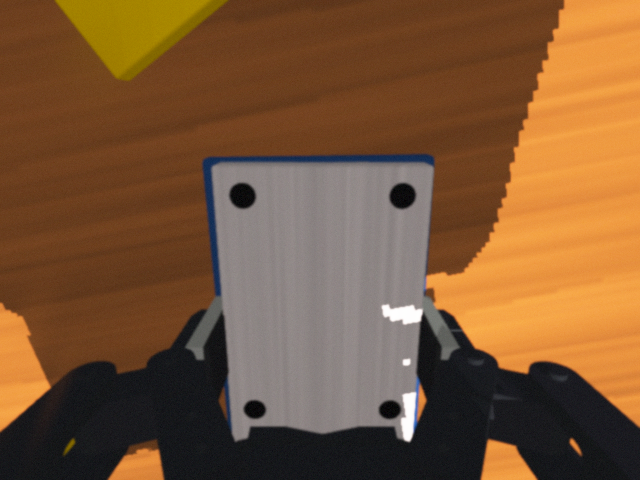

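The plate is gripped with its front edge at row 163 and holes at (242,195), (402,195), (389,410) and (255,410). It has been drawn 48 mm, clear of the lip.

```bash
python3 - <<'E'
from h import *
import pickle
p=pickle.load(open('pics/w12.pkl','rb'))
q=[(213,164),(432,163),(242,195),(402,195),(389,410),(255,410)]
R=Rot.from_rotvec(manip.state()["orientation"]).as_matrix()
for u in q: print(u,(R.T@(atz(u,p,.044)-manip.state()["ee_pos"]))[:2])
E
python3 -m creep '[{"offset":[0,0,-0.004],"angular":[0,0,0],"gripper":0.055},{"offset":[0,0,-0.012],"angular":[0,0,0],"gripper":0.055},{"offset":[0,0,-0.03],"angular":[0,0,0],"gripper":0.055},{"offset":[0,0,-0.06],"angular":[0,0,0],"gripper":0.055},{"offset":[0,0,-0.09],"angular":[0,0,0],"gripper":0.055}]'
python3 -c "
from w import *
print(move([.43,.20,.11],2))
A=pickle.load(open('pics/w1.pkl','rb'));c=cv2.imread('pics/w1.png')[50:180,190:400]
cv2.imwrite('pics/c1.png',cv2.resize(c,None,fx=3.5,fy=3.5,interpolation=2))"
```

```text
(213, 164) [ 0.0609 -0.0315]
(432, 163) [0.0611 0.0327]
(242, 195) [ 0.0516 -0.0236]
(402, 195) [0.0516 0.0245]
(389, 410) [-0.026   0.0243]
(255, 410) [-0.026  -0.0235]
time_s: 23.9
ee_pos: [0.5488, -0.0386, 0.1092]
orientation: [-0.298, -3.124, -0.001]
contact_force: [0.9, 0.0, -1.6]
grip_width: 0.758
finger_force: 67.3
(array([ 0.1618,  0.2118, -0.0002]), array([-0.14, -0.19, 77.1 ]))
```

View pics/c1.png

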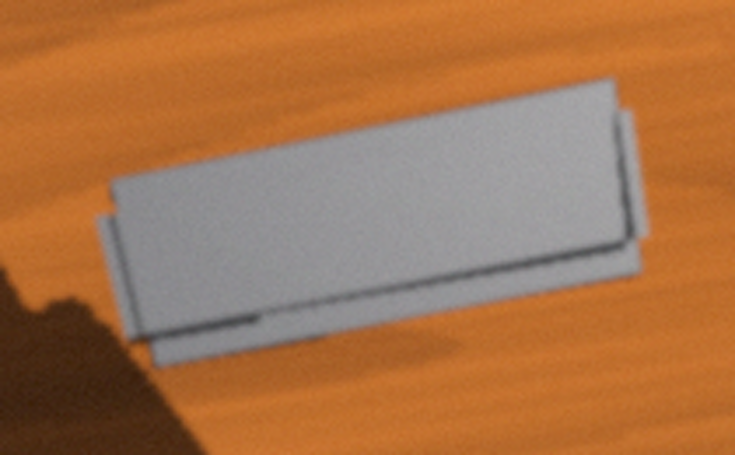

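The foot corners are at crop (110,180), (615,78), (640,272) and (155,366). The raised end stops stick out at the left (97-127,217-340) and the right (633-650,110-237).

```bash
python3 - <<'E'
from h import *
import pickle
p=pickle.load(open('pics/w1.pkl','rb'))
for z,q in [(.006,[(110,180),(615,78),(640,272),(155,366)]),(.033,[(97,217),(633,110),(650,237),(127,340)])]:
    e=np.array([atz((x/3.5+190,y/3.5+50),p,z)[:2] for x,y in q])
    d=e[1]+e[2]-e[0]-e[3];print(e.mean(0),np.degrees(np.arctan2(d[1],d[0])),np.linalg.norm(d)/2,np.linalg.norm(e[0]-e[3]),np.linalg.norm(e[1]-e[2]))
T=viewer.camera_params('top')
E
```

```text
[0.3998 0.2377] 92.23540819909239 0.15138055126933364 0.05509210671277931 0.05516171071235546
[0.4003 0.2381] 92.2607733354822 0.1519993807448708 0.0342288362470457 0.03389557027997514
```

```bash
python3 -m creep '[{"offset":[0.020,0.026,0],"angular":[0,0,6],"gripper":0.055},{"offset":[0.043,0.056,0],"angular":[0,0,12],"gripper":0.055},{"offset":[0.066,0.086,0],"angular":[0,0,18],"gripper":0.055},{"offset":[0.089,0.116,0],"angular":[0,0,24],"gripper":0.055},{"offset":[0.112,0.146,0],"angular":[0,0,30],"gripper":0.055}]'
python3 -c "
from h import *
print(move([.40,.238,.11],2.25),manip.state()['q'])"
```

```text
time_s: 24.32
ee_pos: [0.4659, 0.1269, 0.109]
orientation: [-1.106, -2.939, 0.001]
contact_force: [1.5, -0.2, -3.0]
grip_width: 0.754
finger_force: 67.4
(array([ 0.1228,  0.0401, -0.001 ]), array([-0.07, -0.03, 46.52])) [ 0.1289  0.4727  2.0271  0.0002  0.6432 -0.7225]
```

```bash
python3 -m creep '[{"offset":[0.025,0.008,0],"angular":[0,0,6],"gripper":0.055},{"offset":[0.050,0.016,0],"angular":[0,0,12],"gripper":0.055},{"offset":[0.075,0.024,0],"angular":[0,0,18],"gripper":0.055},{"offset":[0.100,0.032,0],"angular":[0,0,24],"gripper":0.055},{"offset":[0.115,0.038,0],"angular":[0,0,30],"gripper":0.055}]' >/dev/null
python3 -m creep '[{"offset":[0,0,0],"angular":[0,0,5],"gripper":0.055},{"offset":[0,0,0],"angular":[0,0,10],"gripper":0.055},{"offset":[0,0,0],"angular":[0,0,15],"gripper":0.055},{"offset":[0,0,0],"angular":[0,0,15],"gripper":0.055},{"offset":[0,0,0],"angular":[0,0,15],"gripper":0.055}]'
python3 -c "
from h import *
print(move([.40,.238,.0131],2.25))"
```

```text
time_s: 25.15
ee_pos: [0.4052, 0.2296, 0.1089]
orientation: [-2.137, -2.302, 0.001]
contact_force: [0.1, -0.0, -3.1]
grip_width: 0.754
finger_force: 67.4
(array([ 0.0088, -0.0044,  0.0958]), array([-0.05,  0.01,  2.01]))
```

```bash
python3 -m creep '[{"offset":[0.0085,-0.004,0],"angular":[0,0,2],"gripper":0.055},{"offset":[0.0085,-0.004,0.02],"angular":[0,0,2],"gripper":0.055},{"offset":[0.0085,-0.004,0.035],"angular":[0,0,2],"gripper":0.055},{"offset":[0.0085,-0.004,0.035],"angular":[0,0,2],"gripper":0.055},{"offset":[0.0085,-0.004,0.035],"angular":[0,0,2],"gripper":0.055}]'
python3 -c "
from w import *
print(move([.40,.238,.0131],2.25))
look('w13',[('rest',0),('plate_mid',.09)])
p=viewer.camera_params('wrist');a=np.radians(92.25);u=np.array([np.cos(a),np.sin(a)]);v=np.array([-u[1],u[0]])
print(proj([[*(np.array([.4,.238])+s*.076*u+t*.017*v),.033] for s,t in [(-1,-1),(-1,1),(1,1),(1,-1)]],p).round())"
```

```text
time_s: 25.57
ee_pos: [0.4006, 0.2377, 0.0736]
orientation: [-2.178, -2.263, 0.003]
contact_force: [-1.0, 0.3, -2.7]
grip_width: 0.758
finger_force: 67.8
(array([ 0.0004, -0.0005,  0.0605]), array([-0.11,  0.03, -0.04]))
[0.401  0.2378 0.0741]
plate_mid 0.84 [321.2 337.2] [0.3999 0.2358]
[[352. 400.]
 [290. 400.]
 [281. 112.]
 [358. 112.]]
```

View pics/w13.png

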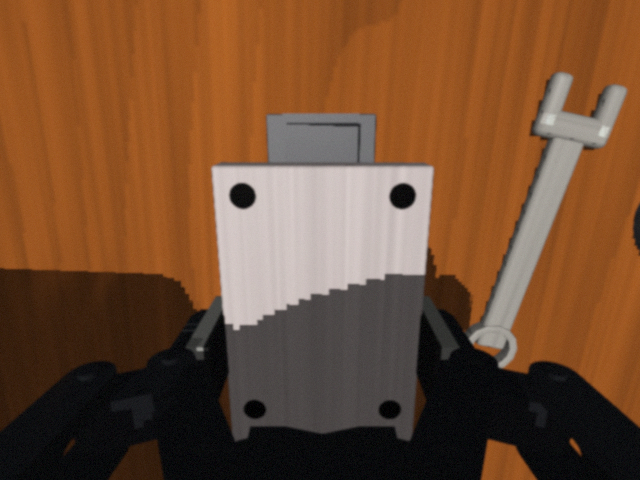

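The rest's stop is centred at (322,118), in line with the plate (213-432) and square to it. Lowering.

```bash
python3 -m creep '[{"offset":[0,-0.001,0.015],"angular":[0,0,0],"gripper":0.055},{"offset":[0,-0.001,0.03],"angular":[0,0,0],"gripper":0.055},{"offset":[0,-0.001,0.045],"angular":[0,0,0],"gripper":0.055},{"offset":[0,-0.001,0.051],"angular":[0,0,0],"gripper":0.055},{"offset":[0,-0.001,0.051],"angular":[0,0,0],"gripper":0.055}]'
python3 -m creep '[{"offset":[0,0,0.0015],"angular":[0,0,0],"gripper":0.055},{"offset":[0,0,0.003],"angular":[0,0,0],"gripper":0.055},{"offset":[0,0,0.0045],"angular":[0,0,0],"gripper":0.055},{"offset":[0,0,0.0045],"angular":[0,0,0],"gripper":0.055}]'
```

```text
time_s: 26.13
ee_pos: [0.3999, 0.2378, 0.0224]
orientation: [-2.18, -2.262, 0.002]
contact_force: [-0.3, -0.1, -2.5]
grip_width: 0.752
finger_force: 67.8
time_s: 26.47
ee_pos: [0.4002, 0.238, 0.0186]
orientation: [2.18, 2.262, 0.001]
contact_force: [-0.5, 1.0, -2.3]
grip_width: 0.756
finger_force: 67.8
```

```bash
python3 -m creep '[{"offset":[0,0,0.0015],"angular":[0,0,0],"gripper":0.055},{"offset":[0,0,0.003],"angular":[0,0,0],"gripper":0.055},{"offset":[0,0,0.0035],"angular":[0,0,0],"gripper":0.055},{"offset":[0,0,0.0035],"angular":[0,0,0],"gripper":0.055}]'
python3 -m creep '[{"offset":[0,0,0.001],"angular":[0,0,0],"gripper":0.055},{"offset":[0,0,0.001],"angular":[0,0,0],"gripper":0.055}]'
python3 -m creep '[{"offset":[0,0,0.001],"angular":[0,0,0],"gripper":0.055},{"offset":[0,0,0.001],"angular":[0,0,0],"gripper":0.055}]'
```

```text
time_s: 26.8
ee_pos: [0.4, 0.2379, 0.0147]
orientation: [-2.18, -2.262, 0.0]
contact_force: [-0.2, -0.2, -2.4]
grip_width: 0.756
finger_force: 67.8
time_s: 26.97
ee_pos: [0.4, 0.2379, 0.0137]
orientation: [-2.18, -2.262, 0.0]
contact_force: [-0.7, -0.1, -2.5]
grip_width: 0.752
finger_force: 67.8
time_s: 27.13
ee_pos: [0.4, 0.2379, 0.0131]
orientation: [2.18, 2.262, 0.001]
contact_force: [-1.5, -1.1, 5.1]
grip_width: 0.757
finger_force: 68.6
```

```bash
python3 -m creep '[{"offset":[0,0,0],"angular":[0,0,0],"gripper":0.07},{"offset":[0,0,0],"angular":[0,0,0],"gripper":0.08},{"offset":[0,0,0],"angular":[0,0,0],"gripper":0.085},{"offset":[0,0,0],"angular":[0,0,0],"gripper":0.085},{"offset":[0,0,-0.01],"angular":[0,0,0],"gripper":0.085}]'
python3 -m creep '[{"offset":[0,0,-0.02],"angular":[0,0,0],"gripper":0.085},{"offset":[0,0,-0.055],"angular":[0,0,0],"gripper":0.085},{"offset":[0,0,-0.09],"angular":[0,0,0],"gripper":0.085},{"offset":[0,0,-0.125],"angular":[0,0,0],"gripper":0.085},{"offset":[0,0,-0.16],"angular":[0,0,0],"gripper":0.085}]'
python3 -m creep '[{"offset":[0,0,-0.03],"angular":[0,0,0],"gripper":0.085},{"offset":[0.02,0,-0.06],"angular":[0,0,0],"gripper":0.085},{"offset":[0.05,0,-0.06],"angular":[0,0,0],"gripper":0.085},{"offset":[0.05,0,-0.06],"angular":[0,0,0],"gripper":0.085}]'
python3 - <<'E'
from w import *
look('w14',[('plate_mid',.033),('rest',0)])
im=viewer.snapshot("side"); t=viewer.snapshot("top"); 
a=cv2.resize(im[170:450,230:510,::-1],(400,400),interpolation=2);
b=cv2.resize(cv2.imread('pics/w14.png'),(400,300))
c=cv2.resize(t[160:310,160:480,::-1],(400,188),interpolation=2)
cv2.imwrite('pics/f.png',np.hstack([np.vstack([a,np.zeros((88,400,3),np.uint8)]),np.vstack([b,c])]))
E
```

```text
time_s: 27.55
ee_pos: [0.3995, 0.2376, 0.022]
orientation: [-2.18, -2.261, 0.003]
contact_force: [0.7, -0.3, -0.7]
grip_width: 0.997
finger_force: 0.0
time_s: 27.97
ee_pos: [0.3995, 0.2377, 0.1853]
orientation: [2.18, 2.262, 0.0]
contact_force: [0.7, 0.2, -0.3]
grip_width: 0.997
finger_force: 0.0
time_s: 28.3
ee_pos: [0.3985, 0.2908, 0.2455]
orientation: [2.179, 2.262, 0.008]
contact_force: [0.1, 0.2, -1.6]
grip_width: 0.998
finger_force: 0.0
[0.3978 0.2892 0.2442]
plate_mid 0.96 [320.8 254.9] [0.3997 0.24  ]
```

View pics/f.png

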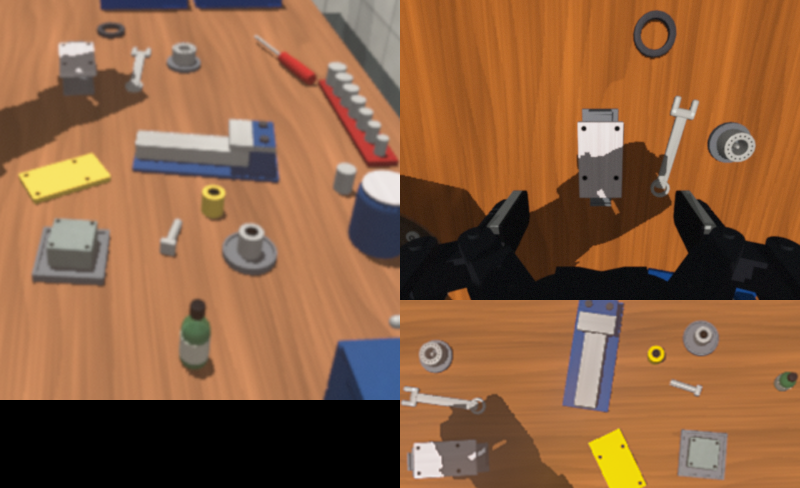

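The final views show the sleeve in the dish, the bearing over the spindle with its pin in the bore, and the block flat in the tray. The plate lies centred on the rest with both stops free, and the bottle is standing. Handing in.

```bash
python3 -c "
from station import close_job
print(close_job())"
```

```text
the job is handed in; nothing more can be done
None
```

I took the stack apart from the top down, set all four parts on their stands, left the bottle standing and handed the job in at about 28 s of the 134 s allowed; the final pictures looked right, but no verdict came back.

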